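# Fill the empty bays of the trophy crate

## Robot

A 7-joint arm with a two-finger parallel gripper is mounted at the origin on the work surface. World frame = base frame: x ahead of the robot, y to its left, z up, the work surface at z = 0. Lengths are in m, angles in rad, forces in N, time in s.
With the tool pointing down it reaches from about 0.35 to 0.9 m from the base axis. Payload 7.2 kg.
Tool frame: the origin (TCP) lies midway between the tips of the shut fingers; the grasp point (between the pads) lies 19 mm behind it (hold_point_z is the z of the grasp point in the tool frame, in m); z points along the fingers, y is the line along which they close (so a half turn about z gives the same grasp; the last joint's range is limited). The gripper opens to 85 mm and grips with 20 to 120 N. Pads are 22 mm wide; open, the fingers measure 114 mm over their backs; the gripper's body (76 mm by 85 mm) begins 54 mm behind the grasp point. The pads swing forward as they close: fully open they stand 13 mm farther back than shut.
Start: joints at [1.071, 0.411, -0.013, 1.596, 0.006, 1.134, -0.082], TCP at [0.262, -0.568, 0.231] pointing down, gripper open.
Joint ranges: [-2.95, 2.95], [-0.29, 1.99], [-1.47, 1.44], [0.14, 2.54], [-1.03, 4.17], [0.13, 1.85], [-2.86, 2.86]. Speed limits (rad/s): [2.39, 2.39, 3.01, 3.01, 3.14, 3.14, 3.14].

## Interface

Orientations are given as a rotation vector (axis times angle).
In Python, from rig import * gives the robot as it stands. The module is installed in compiled form; this text tells all that it offers.
- The arm moves only by the shell command python3 -m pendant 'ROWS' [FORCE]. ROWS is JSON, a list of rows, each a list of 7 numbers: the shift along the tool's x, y, z scaled (see below), then the turn, a rotation vector about the tool's x, y, z scaled (see below), then the opening, from 0 (shut) to 1 (fully open). In form: [[x, y, z, wx, wy, wz, hand], ...]. A call has 1 to 20 rows; each row shifts and turns the commanded pose from where the row before left it, along the tool's axes as they then stand; what a row does not reach is not made up. The controller multiplies each number of a shift by 5 cm and each number of a turn by 0.08 rad. A row lasts 1/10 s, in which the tool goes at most 50 mm and 8.59 degrees, less where a joint would pass 70% of its speed; a pose out of reach is approached as far as the arm can. A call with a number of a shift or a turn outside -1 to 1 is refused whole. A call with a gripper value outside its range is refused whole. The fingers move at their own pace and stop on an object; FORCE is the grip in N (left out, the last holds). Time passes only in rows, so rows that do not move let the fingers close. It gives the time, the measured TCP pose, the force, the opening and the grip force at its end, in the units of the state.
- get_state(): the state, without advancing time (a new reading comes with each control period).
- grab_frame(name): name is "scene" or "top" or "wrist"; returns a dict with "color" (384x512x3 uint8, red, green, blue), "fovy" (degrees; the focal length in pixels is half the picture's height over the tangent of half this angle, whatever the lens; pixels are square), "cx", "cy" (the principal point, pixels), "R" (3x3) and "t" (3): a world point X has camera coordinates R X + t. Camera axes: x right, y down, z forward; pixel columns grow to the right and rows downward; lengths in m; the calibration is good to about 2 mm. A picture is of the moment at which its call begins. There is no depth.
- finish_job(): hands the job in; it is judged then, once.
The state is a dict: "time_s": time; "q": joint angles; "dq": joint speeds; "joint_torque": joint torques, N m; "tool_pos": TCP position; "orientation": TCP orientation; "wrist_force": force on the tool from outside, world axes, zero at the start; "torque": the same for the moment, N m; "grip_width": finger opening in m; "grip_force": force on a finger pad.
Only numpy, scipy, OpenCV 4.12 (cv2) and the standard library are available. Lean on these libraries where they do the work, as an engineer would, in place of code of your own. Each camera call takes 0.05 s, during which the arm holds its last target. There are 200 camera calls.

## Task

Two of the five bays of the red crate are empty: find them and slide one of the spare gold cups on the bench into each, fully home against the bay's back wall. The cups are freshly glued, so keep them upright and push them along the bench, never lifting or tipping one. Do not shift what already stands in the other bays or the other things on the bench; the spare cup left over just stays standing on the bench.

Things in the scene. Friction and masses are not known exactly. Their poses are not given: they have to be found in the camera images.
- cup_a: gold trophy cup with a flat-domed closed lid on a round black base, about 400 g; round from above, 72 mm across the base (base 26 mm high) and 68 mm across the gold bowl's rim (62 to 68 mm above the bench), waisted between, 75 mm high in all; origin at the centre of its underside. All five cups look alike: some stand in the crate, the others are the spares on the bench
- cup_b: gold trophy cup with a flat-domed closed lid on a round black base, about 400 g; round from above, 72 mm across the base (base 26 mm high) and 68 mm across the gold bowl's rim (62 to 68 mm above the bench), waisted between, 75 mm high in all; origin at the centre of its underside. All five cups look alike: some stand in the crate, the others are the spares on the bench
- cup_c: gold trophy cup with a flat-domed closed lid on a round black base, about 400 g; round from above, 72 mm across the base (base 26 mm high) and 68 mm across the gold bowl's rim (62 to 68 mm above the bench), waisted between, 75 mm high in all; origin at the centre of its underside. All five cups look alike: some stand in the crate, the others are the spares on the bench
- cup_d: gold trophy cup with a flat-domed closed lid on a round black base, about 400 g; round from above, 72 mm across the base (base 26 mm high) and 68 mm across the gold bowl's rim (62 to 68 mm above the bench), waisted between, 75 mm high in all; origin at the centre of its underside. All five cups look alike: some stand in the crate, the others are the spares on the bench
- cup_e: gold trophy cup with a flat-domed closed lid on a round black base, about 400 g; round from above, 72 mm across the base (base 26 mm high) and 68 mm across the gold bowl's rim (62 to 68 mm above the bench), waisted between, 75 mm high in all; origin at the centre of its underside. All five cups look alike: some stand in the crate, the others are the spares on the bench
- bay_1: one of five identical bays of the red crate, names not in order of position; no floor, open at top and front; origin on the bench at the middle of its mouth, x points into the bay, z up; inside 84 mm wide, 80 mm deep to the back wall; side walls 32 mm high, 4 mm thick, back wall 80 mm high; neighbours 92 mm apart, centre to centre
- bay_1_home (a point): point on the bench in bay_1 where the centre of a cup's underside lies when the cup touches the back wall, 44 mm in from the mouth on the bay's centre line; x points into the bay
- bay_2: one of five identical bays of the red crate, names not in order of position; no floor, open at top and front; origin on the bench at the middle of its mouth, x points into the bay, z up; inside 84 mm wide, 80 mm deep to the back wall; side walls 32 mm high, 4 mm thick, back wall 80 mm high; neighbours 92 mm apart, centre to centre
- bay_2_home (a point): point on the bench in bay_2 where the centre of a cup's underside lies when the cup touches the back wall, 44 mm in from the mouth on the bay's centre line; x points into the bay
- bay_3: one of five identical bays of the red crate, names not in order of position; no floor, open at top and front; origin on the bench at the middle of its mouth, x points into the bay, z up; inside 84 mm wide, 80 mm deep to the back wall; side walls 32 mm high, 4 mm thick, back wall 80 mm high; neighbours 92 mm apart, centre to centre
- bay_3_home (a point): point on the bench in bay_3 where the centre of a cup's underside lies when the cup touches the back wall, 44 mm in from the mouth on the bay's centre line; x points into the bay
- bay_4: one of five identical bays of the red crate, names not in order of position; no floor, open at top and front; origin on the bench at the middle of its mouth, x points into the bay, z up; inside 84 mm wide, 80 mm deep to the back wall; side walls 32 mm high, 4 mm thick, back wall 80 mm high; neighbours 92 mm apart, centre to centre
- bay_4_home (a point): point on the bench in bay_4 where the centre of a cup's underside lies when the cup touches the back wall, 44 mm in from the mouth on the bay's centre line; x points into the bay
- bay_5: one of five identical bays of the red crate, names not in order of position; no floor, open at top and front; origin on the bench at the middle of its mouth, x points into the bay, z up; inside 84 mm wide, 80 mm deep to the back wall; side walls 32 mm high, 4 mm thick, back wall 80 mm high; neighbours 92 mm apart, centre to centre
- bay_5_home (a point): point on the bench in bay_5 where the centre of a cup's underside lies when the cup touches the back wall, 44 mm in from the mouth on the bay's centre line; x points into the bay
- crate: red plastic crate, fixed to the bench, 472 mm wide, 90 mm deep, 89 mm high at the back and 34 mm at the ends, holding the five bays in a row; origin on the bench at the middle of its open front, x points into the crate (away from the robot), y along the row of bays
- small_carton: small closed brown cardboard box, 64 x 72 x 62 mm high, standing in one of the bays, which is therefore not empty; origin at the centre of its underside
- stone_block: dark stone block, 60 (x) x 70 (y) x 55 mm high, standing among the spare cups, not to be disturbed; origin at the centre of its underside
- glue_jar: jar with an orange cap, 62 mm across, 70 mm high, standing among the spare cups, not to be disturbed; origin at the centre of its underside
- drill: blue and black cordless drill lying on its side at the right of the bench, about 245 x 185 mm, 52 mm high, not to be disturbed; origin on the bench under its motor housing
- tape_roll: cardboard-coloured roll lying flat at the left of the bench, 96 mm across, 45 mm high, not to be disturbed; origin at the centre of its underside
- screwdriver: yellow-handled screwdriver lying on the bench near the robot, about 200 mm long and 30 mm high, not to be disturbed; origin under its middle, x along it towards the tip
There are look-alikes about, which are no part of the job. What is shaped like the cup_b but blue or purple is not meant.

How it is judged:
At the end, for the whole second after the job is handed in: Each of the two bays that were empty holds a cup whose centre is within 13 mm (horizontally) of the bay's home point; the two cups packed before are still within 20 mm of theirs; all five cups stand upright (within 0.08 rad) on the bench (underside below 6 mm), at rest (horizontal distance between any of cup_a, cup_b, cup_c and bay_2_home below 0.013 m and horizontal distance between any of cup_a, cup_b, cup_c and bay_5_home below 0.013 m and horizontal distance between cup_d and bay_1_home below 0.02 m and horizontal distance between cup_e and bay_3_home below 0.02 m and angle between each of cup_a, cup_b, cup_c, cup_d, cup_e's own z axis and vertical below 0.08 rad and height (world z) of each of cup_a, cup_b, cup_c, cup_d, cup_e below 0.006 m and linear speed of each of cup_a, cup_b, cup_c, cup_d, cup_e below 0.01 m/s); the robot touches nothing.
It fails at once if a cup is lifted off the bench (more than 12 mm) (height (world z) of any of cup_a, cup_b, cup_c, cup_d, cup_e above 0.012 m).
It fails at once if a cup is tipped (more than 0.3 rad) (angle between any of cup_a, cup_b, cup_c, cup_d, cup_e's own z axis and vertical above 0.3 rad).
It fails at once if what already stood in a bay is shifted more than 12 mm (distance of any of cup_d, cup_e, small_carton from where it was at the start of the episode above 0.012 m).
It fails at once if the block, jar, drill, roll or screwdriver is shifted more than 20 mm (distance of any of stone_block, glue_jar, drill, tape_roll, screwdriver from where it was at the start of the episode above 0.02 m).
It also fails if it takes over 72 s, if anything falls off the work surface, if the arm or the gripper's body presses on something with over 40 N, if the wrist force passes 120 N, or if a joint passes its speed limit or range.

## Working session

There is one attempt and no reset: what is moved stays moved. The work goes in short steps, Python scripts to look and compute and a shell command to move; the robot and the scene stay as the last step left them, time stands still between calls to the robot, and variables do not carry over. Pictures are saved under pics/ and viewed, at most 10 in all, crops included, and the job is handed in when it is done.

```bash
mkdir -p pics
python3 - <<'E'
from rig import *
import cv2
s=get_state();print(s['tool_pos'],s['orientation'],s['time_s'],s['grip_width'])
for n in ("scene","top"):
    f=grab_frame(n);cv2.imwrite(f"pics/{n}0.png",f["color"][:,:,::-1]);print(n,f["fovy"],f["cx"],f["cy"],f["R"],f["t"])
E
```

```text
[ 0.26128856 -0.56718853  0.23043547] [-3.06710019e+00 -6.72604245e-01  7.49598053e-04] 0.0 0.08574164197873947
scene 50.702292111134696 252.97557304907332 185.16224264728143 [[ 0.53187189  0.84679305  0.00733672]
 [ 0.57736497 -0.35627861 -0.73465314]
 [-0.61948526  0.39497732 -0.67840322]] [-0.20633081 -0.25378313  1.70666956]
top 51.303071816800816 256.32025559695995 190.77698881601586 [[ 0.02863959 -0.99954261 -0.0097127 ]
 [-0.9971614  -0.02789177 -0.06993711]
 [ 0.06963422  0.0116881  -0.99750412]] [-0.05082988  0.46825828  1.27933506]
```

View pics/top0.png

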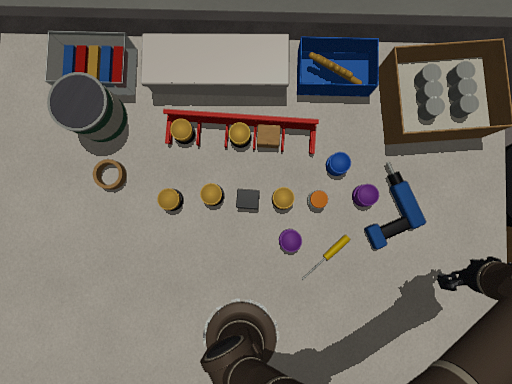

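View pics/scene0.png

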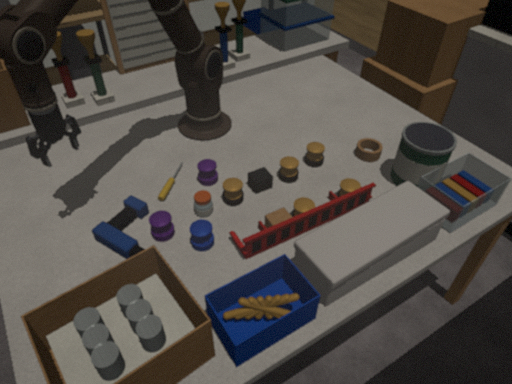

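The top view shows the crate's row from (165,112) to (317,122). It holds cups at (181,131) and (240,133) and the carton at (268,135), so the bays at about (211,135) and (298,137) look empty. The spare gold cups are at (169,200), (211,195) and (283,198). The blue (338,163) and purple (365,195), (290,240) ones are look-alikes. The scene view agrees with this.

```bash
cat > h.py <<'E'
from rig import *
import cv2, numpy as np
def ray(f,u,v,z):
    fl=f["color"].shape[0]/2/np.tan(np.radians(f["fovy"])/2)
    R=np.array(f["R"]);C=-R.T@np.array(f["t"])
    d=R.T@np.array([(u-f["cx"])/fl,(v-f["cy"])/fl,1]); return (C+d*(z-C[2])/d[2])
def proj(f,X):
    fl=f["color"].shape[0]/2/np.tan(np.radians(f["fovy"])/2)
    c=np.array(f["R"])@np.array(X)+np.array(f["t"]); return c[:2]/c[2]*fl+[f["cx"],f["cy"]]
def blobs(f,lo,hi,amin,box=None):
    m=cv2.inRange(cv2.cvtColor(f["color"],cv2.COLOR_RGB2HSV),lo,hi)
    if box: k=np.zeros_like(m);x0,y0,x1,y1=box;k[y0:y1,x0:x1]=1;m=m*k
    n,l,st,ce=cv2.connectedComponentsWithStats(m)
    return [(ce[i],st[i],l==i) for i in range(1,n) if st[i][4]>=amin]
E
python3 - <<'E'
from h import *
f=grab_frame("top");c=f["color"]
for ce,st,m in blobs(f,(14,120,110),(28,255,255),150,(140,100,330,260)):
    (u,v),r=cv2.minEnclosingCircle(np.argwhere(m)[:,::-1].astype(np.float32))
    print("gold",ce.round(1),(round(u,1),round(v,1),round(r,1)),ray(f,u,v,.066).round(4),ray(f,*ce,.068).round(4),st)
for lo,hi in (((0,170,60),(6,255,255)),((172,170,60),(180,255,255))):
  for ce,st,m in blobs(f,lo,hi,100,(140,100,330,160)):
    p=np.argwhere(m)[:,::-1]
    b=cv2.boxPoints(cv2.minAreaRect(p.astype(np.float32)));print("red",st,b.round(1))
cv2.imwrite("pics/top1.png",cv2.resize(c[95:260,145:345],None,fx=4,fy=3.6,interpolation=cv2.INTER_CUBIC)[:,:,::-1])
E
```

```text
gold [180.5 128.7] (180.4, 128.8, 10.9) [0.6554 0.2069 0.066 ] [0.6551 0.2062 0.068 ] [170 118  22  22 368]
gold [239.1 132.6] (239.0, 132.6, 10.8) [0.6481 0.0216 0.066 ] [0.6478 0.0213 0.068 ] [229 122  21  22 365]
gold [268.3 134.2] (268.1, 134.4, 13.8) [ 0.6447 -0.07    0.066 ] [ 0.645  -0.0706  0.068 ] [257 125  23  20 417]
gold [210.6 193.7] (210.5, 193.7, 10.9) [0.4529 0.1044 0.066 ] [0.4529 0.1038 0.068 ] [200 183  22  22 369]
gold [283.  197.5] (283.1, 197.6, 10.9) [ 0.4471 -0.122   0.066 ] [ 0.4472 -0.1217  0.068 ] [273 187  21  22 368]
gold [167.9 198.8] (168.2, 199.0, 11.0) [0.4327 0.2357 0.066 ] [0.4333 0.2363 0.068 ] [158 189  21  21 362]
gold [318.6 198.8] (319.0, 198.9, 8.5) [ 0.4462 -0.2334  0.066 ] [ 0.4464 -0.2319  0.068 ] [311 191  17  17 216]
red [163 109 155  21 734] [[162.8 113.2]
 [163.8 103.6]
 [317.3 119.8]
 [316.3 129.5]]
red [309 131   6  23 108] [[308.3 152.8]
 [310.1 130.7]
 [315.  131.1]
 [313.2 153.2]]
```

View pics/top1.png

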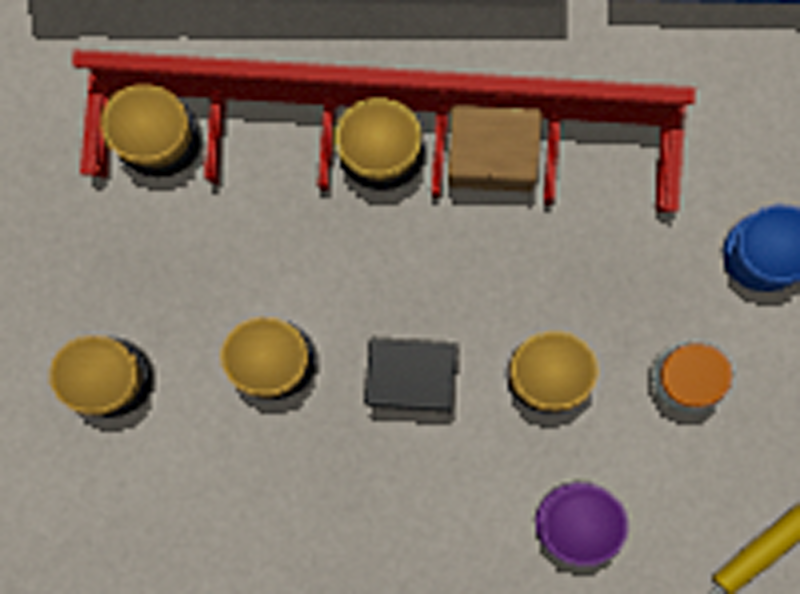

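The crop shows the gold spares at crop (265,357), (553,372) and (94,375). The empty bays are between dividers 213–324 and 549–668. The front-edge tips are readable, so I'll compute the bay axes from them.

Run:
```python
from h import *
f=grab_frame("top")
P=np.array([ray(f,x/4+145-.4,y/3.6+95-.4,.032)[:2] for x,y in [(213,183),(324,192),(437,196),(549,204)]])
print(P.round(4)); d=P[0]-P[3];print(np.linalg.norm(d)/3)
yd=np.array([.0073,.1853]);yd/=np.linalg.norm(yd);d/=np.linalg.norm(d);print("angles",np.degrees(np.arctan2(-yd[0],yd[1])),np.degrees(np.arctan2(-d[0],d[1])))
print("rim-line angle",[ray(f,u,v,.089)[:2].round(4) for u,v in ((163.8,109.5),(317.5,119.8))])
p=.5*(yd+d);p/=np.linalg.norm(p);x=np.array([p[1],-p[0]])
c=P.mean(0) # centre of middle-of-divider2.5 = bay with cup (0.6481,.0216)
print("x dir",x,"home of cup bay from tips",c+.044*x,"seen",[.648,.0215])
for k in (1,-2): print(k,"mouth",c+k*.092*p,"home",c+k*.092*p+.044*x)
```

```text
[[ 0.6099  0.1553]
 [ 0.6042  0.0653]
 [ 0.603  -0.0259]
 [ 0.5982 -0.1163]]
0.09061380267212198
angles -2.2560335171068995 -2.466439302048496
rim-line angle [array([0.7096, 0.2564]), array([ 0.6896, -0.2212])]
x dir [ 0.99915093 -0.04119969] home of cup bay from tips [0.6477925  0.01779432] seen [0.648, 0.0215]
1 mouth [0.60762023 0.11152899] home [0.65158287 0.10971621]
-2 mouth [ 0.59624912 -0.16423667] home [ 0.64021176 -0.16604945]
```

```bash
cat >> h.py <<'E'
from scipy.spatial.transform import Rotation as Ro
def togo(x,y,z,head=None):
    s=get_state();R=Ro.from_rotvec(s['orientation']).as_matrix()
    d=R.T@(np.array([x,y,z])-s['tool_pos']);h=np.degrees(np.arctan2(R[1,0],R[0,0]))
    print("t",s['time_s'],"pos",np.round(s['tool_pos'],4),"head",h.round(2),"tilt z",R[:,2].round(3),"units",(d/.05).round(2),"F",np.round(s['wrist_force'],1),"w",s['grip_width'])
    if head is not None: print("turn units",round(np.radians(h-head)/.08,2))
E
python3 -m pendant '[[0,0,0,0,0,1,0.41],[0,0,0,0,0,1,0.41],[0,0,0,0,0,1,0.41],[0,0,0,0,0,1,0.41],[0,0,0,0,0,1,0.41],[0,0,0,0,0,1,0.41],[0,0,0,0,0,1,0.41],[0,0,0,0,0,1,0.41],[0,0,0,0,0,0,0.41],[0,0,0,0,0,0,0.41]]'
python3 -c "
from h import *
togo(.388,-.110,.2,-12)"
```

```text
time_s: 1.2
tool_pos: [0.2616, -0.5675, 0.2311]
orientation: [-3.125, 0.323, 0.0]
wrist_force: [-0.8, 0.3, 0.5]
grip_width: 0.0349
grip_force: 0.0
t 1.2 pos [ 0.2616 -0.5675  0.2311] head -11.79 tilt z [-0.  0. -1.] units [ 0.61 -9.47  0.62] F [-0.8  0.3  0.5] w 0.034925967501658176
turn units 0.05
```

```bash
python3 -m pendant '[[0.05,-0.79,0,0,0,0,0.41],[0.05,-0.79,0,0,0,0,0.41],[0.05,-0.79,0,0,0,0,0.41],[0.05,-0.79,0,0,0,0,0.41],[0.05,-0.79,0,0,0,0,0.41],[0.05,-0.79,0,0,0,0,0.41],[0.05,-0.79,0,0,0,0,0.41],[0.05,-0.79,0,0,0,0,0.41],[0.05,-0.79,0,0,0,0,0.41],[0.05,-0.79,0,0,0,0,0.41],[0.05,-0.79,0,0,0,0,0.41],[0.05,-0.79,0,0,0,0,0.41],[0,0,0,0,0,0,0.41],[0,0,0,0,0,0,0.41]]'
python3 - <<'E'
from h import *
togo(.388,-.110,.1,-12)
f=grab_frame("wrist");cv2.imwrite("pics/w0.png",f["color"][:,:,::-1])
for ce,st,m in blobs(f,(14,120,90),(28,255,255),600):
    (u,v),r=cv2.minEnclosingCircle(np.argwhere(m)[:,::-1].astype(np.float32));print((round(u),round(v),round(r)),ray(f,u,v,.066).round(4))
E
```

```text
time_s: 2.6
tool_pos: [0.389, -0.1097, 0.2314]
orientation: [3.125, -0.321, 0.0]
wrist_force: [0.4, -0.8, -0.2]
grip_width: 0.0348
grip_force: 0.0
t 2.6 pos [ 0.389  -0.1097  0.2314] head -11.71 tilt z [ 0. -0. -1.] units [-0.02  0.01  2.63] F [ 0.4 -0.8 -0.2] w 0.034838691571918316
turn units 0.06
(366, 100, 28) [ 0.4466 -0.233   0.066 ]
(259, 121, 34) [ 0.4484 -0.1216  0.066 ]
(57, 153, 37) [0.4601 0.0981 0.066 ]
(415, 207, 41) [ 0.3205 -0.2752  0.066 ]
```

View pics/w0.png

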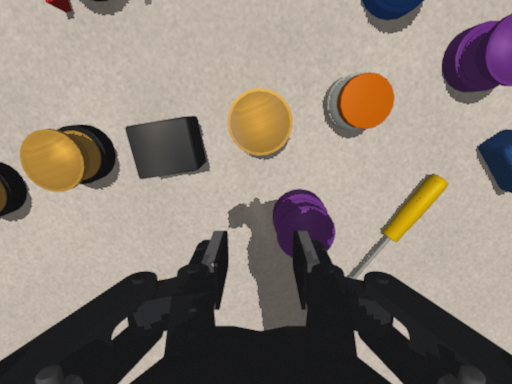

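The wrist view shows the spare cup at (259,121), agreeing with the top view. The purple look-alike (305,225) is close behind the fingers, so I'll check its clearance.

Run:
```python
from h import *
f=grab_frame("top")
for ce,st,m in blobs(f,(130,90,60),(160,255,255),100): print("top",ce.round(1),ray(f,*ce,.066).round(4))
f=grab_frame("wrist")
for ce,st,m in blobs(f,(130,90,60),(160,255,255),600): print("wr",ce.round(1),st,ray(f,*ce,.05).round(4))
for y in (-.0925,-.127): print(proj(f,[.389,y,.23]))
```

```text
top [366.4 194.2] [ 0.4648 -0.38    0.066 ]
wr [483.5  52.6] [ 443   12   69   78 3304] [ 0.4671 -0.3636  0.05  ]
wr [300.9 218.8] [ 272  190   62   67 2492] [ 0.3256 -0.1483  0.05  ]
[227.30903426 249.92029441]
[288.40159519 238.08882394]
```

```bash
python3 -m pendant '[[0.1,0,0.4,0,0,0,0.41],[0,0,0.4,0,0,0,0.41],[0,0,0.4,0,0,0,0.41],[0,0,0.4,0,0,0,0.41],[0,0,0.4,0,0,0,0.41],[0,0,0.4,0,0,0,0.41],[0,0,0.4,0,0,0,0.41],[0,0,0.4,0,0,0,0.41],[0,0,0.4,0,0,0,0.41],[0,0,0.4,0,0,0,0.41],[0,0,0.3,0,0,0,0.41],[0,0,0.05,0,0,0,0.41],[0,0,0,0,0,0,0.41],[0,0,0,0,0,0,0.41]]'
python3 - <<'E'
from h import *
togo(.535-.0425*.978,-.158+.0425*.208,.012,-12)
f=grab_frame("wrist");cv2.imwrite("pics/w1.png",f["color"][:,:,::-1])
E
```

```text
time_s: 4.15
tool_pos: [0.3942, -0.1116, 0.0144]
orientation: [3.124, -0.327, 0.001]
wrist_force: [-0.0, -0.6, -0.3]
grip_width: 0.0351
grip_force: 0.0
t 4.15 pos [ 0.3942 -0.1116  0.0144] head -11.97 tilt z [ 0.001 -0.    -1.   ] units [2.1  0.32 0.05] F [-0.  -0.6 -0.3] w 0.03508213981311227
turn units 0.01
```

View pics/w1.png

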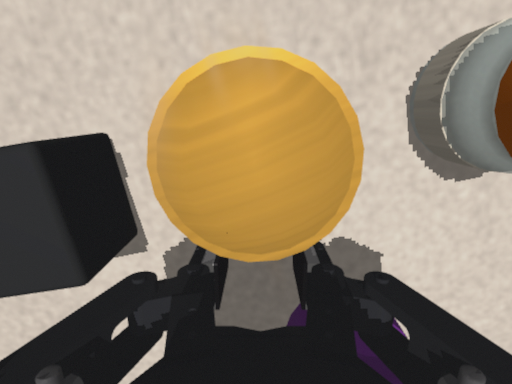

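The cup at (255,155) is centred between the fingertips. Pushing gently now.

```bash
python3 -m pendant '[[0.1,0,0.04,0,0,0,0.41],[0.1,0,0.04,0,0,0,0.41],[0.1,0.02,0,0,0,0,0.41],[0.1,0.02,0,0,0,0,0.41],[0.1,0.02,0,0,0,0,0.41],[0.1,0.02,0,0,0,0,0.41],[0.1,0.02,0,0,0,0,0.41],[0.1,0.02,0,0,0,0,0.41],[0.1,0.02,0,0,0,0,0.41],[0.1,0.02,0,0,0,0,0.41],[0.1,0.02,0,0,0,0,0.41],[0.1,0.02,0,0,0,0,0.41],[0.1,0.02,0,0,0,0,0.41],[0.1,0.02,0,0,0,0,0.41],[0.1,0.02,0,0,0,0,0.41],[0.1,0.02,0,0,0,0,0.41],[0.1,0.02,0,0,0,0,0.41],[0.1,0.02,0,0,0,0,0.41],[0.1,0.02,0,0,0,0,0.41],[0,0,0,0,0,0,0.41]]'
python3 - <<'E'
from h import *
togo(.535-.0425*.978,-.158+.0425*.208,.012,-12)
f=grab_frame("top")
for ce,st,m in blobs(f,(14,120,110),(28,255,255),100,(140,100,330,260)): print(ce.round(1),ray(f,*ce,.067).round(4),st[4])
f=grab_frame("wrist");cv2.imwrite("pics/w2.png",f["color"][:,:,::-1])
for ce,st,m in blobs(f,(14,120,90),(28,255,255),3000):
    (u,v),r=cv2.minEnclosingCircle(np.argwhere(m)[:,::-1].astype(np.float32));print((round(u),round(v),round(r)),ray(f,u,v,.066).round(4))
E
```

```text
time_s: 6.2
tool_pos: [0.4844, -0.1478, 0.0099]
orientation: [3.124, -0.327, 0.002]
wrist_force: [-0.6, -0.9, -0.3]
grip_width: 0.0351
grip_force: 0.0
t 6.2 pos [ 0.4844 -0.1478  0.0099] head -11.94 tilt z [ 0.001 -0.    -1.   ] units [ 0.18 -0.01 -0.04] F [-0.6 -0.9 -0.3] w 0.03508586778695766
turn units 0.01
[180.6 128.7] [0.6554 0.2062 0.067 ] 373
[239.2 132.6] [0.648  0.0211 0.067 ] 370
[268.2 134.1] [ 0.6454 -0.0704  0.067 ] 421
[210.7 193.8] [0.4526 0.1035 0.067 ] 370
[168.  198.8] [0.4332 0.2362 0.067 ] 365
(261, 193, 110) [ 0.5287 -0.1575  0.066 ]
```

View pics/w2.png

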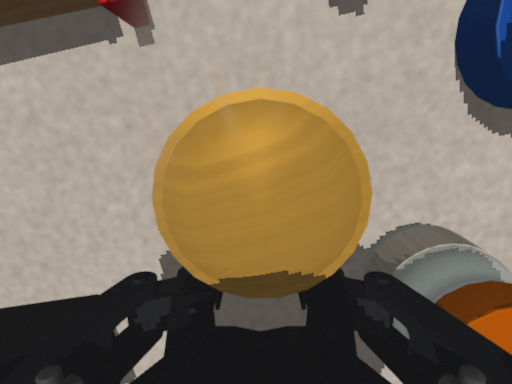

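The cup (261,193) is still cradled, and divider tips show at (150,20) and the shadow at (348,5). I'll straighten the heading about the cup, then check the mouth walls.

Run:
```python
from h import *
a=np.radians(-2.4);C=np.array([.5287,-.1575]);x=np.array([np.cos(a),np.sin(a)])
togo(*(C-.046*x),.012,-2.4)
f=grab_frame("wrist")
for lo,hi in (((0,170,50),(6,255,255)),((172,170,50),(180,255,255))):
  for ce,st,m in blobs(f,lo,hi,30):
    p=np.argwhere(m)[:,::-1];q=p[p.sum(1).argmax()];print("red",st,q,ray(f,*q,.032).round(4),ray(f,*q,.0).round(4))
for X in ([.597,-.122,0],[.597,-.122,.032],[.594,-.206,0],[.594,-.206,.032]): print(X,proj(f,X).round())
```

```text
t 6.3 pos [ 0.4839 -0.1476  0.0099] head -11.94 tilt z [ 0.001 -0.    -1.   ] units [ 0.01  0.16 -0.04] F [ 0.4 -0.9  0.1] w 0.035123472600376834
turn units -2.08
red [ 97   0  24  15 188] [117  14] [ 0.5981 -0.1171  0.032 ] [ 0.61   -0.1053  0.    ]
[0.597, -0.122, 0] [159.  36.]
[0.597, -0.122, 0.032] [131.  14.]
[0.594, -0.206, 0] [334.   2.]
[0.594, -0.206, 0.032] [356. -31.]
```

```bash
python3 -m pendant '[[-0.02,0.05,0,0,0,-0.52,0.41],[0,0.05,0,0,0,-0.52,0.41],[0,0.05,0,0,0,-0.52,0.41],[0,0.04,0,0,0,-0.52,0.41],[0,0,0,0,0,0,0.41]]'
python3 - <<'E'
from h import *
togo(.600,-.1615,.012,-2.4)
f=grab_frame("wrist")
for ce,st,m in blobs(f,(14,120,90),(28,255,255),3000):
    (u,v),r=cv2.minEnclosingCircle(np.argwhere(m)[:,::-1].astype(np.float32));print((round(u),round(v),round(r)),ray(f,u,v,.066).round(4))
E
```

```text
time_s: 6.85
tool_pos: [0.4809, -0.157, 0.0099]
orientation: [3.141, -0.065, 0.001]
wrist_force: [-0.4, -0.2, 0.5]
grip_width: 0.0349
grip_force: 0.0
t 6.85 pos [ 0.4809 -0.157   0.0099] head -2.39 tilt z [ 0.001 -0.    -1.   ] units [ 2.38 -0.01 -0.04] F [-0.4 -0.2  0.5] w 0.034900517686318064
turn units 0.0
(254, 187, 111) [ 0.5285 -0.1569  0.066 ]
```

```bash
python3 -m pendant '[[0.12,0.01,0,0,0,0,0.41],[0.12,0.01,0,0,0,0,0.41],[0.12,0.01,0,0,0,0,0.41],[0.12,0,0,0,0,0,0.41],[0.12,0,0,0,0,0,0.41],[0.12,0,0,0,0,0,0.41],[0.12,0,0,0,0,0,0.41],[0.12,0,0,0,0,0,0.41],[0.12,0,0,0,0,0,0.41],[0.12,0,0,0,0,0,0.41],[0.12,0,0,0,0,0,0.41],[0.12,0,0,0,0,0,0.41],[0.12,0,0,0,0,0,0.41],[0.12,0,0,0,0,0,0.41],[0.12,0,0,0,0,0,0.41],[0.12,0,0,0,0,0,0.41],[0.12,0,0,0,0,0,0.41],[0,0,0,0,0,0,0.41]]'
python3 - <<'E'
from h import *
togo(.5975,-.1625,.010,-2.4)
f=grab_frame("wrist");cv2.imwrite("pics/w3.png",f["color"][:,:,::-1])
for ce,st,m in blobs(f,(14,120,90),(28,255,255),3000):
    (u,v),r=cv2.minEnclosingCircle(np.argwhere(m)[:,::-1].astype(np.float32));print((round(u),round(v),round(r)),ray(f,u,v,.066).round(4))
E
```

```text
time_s: 8.7
tool_pos: [0.5841, -0.1623, 0.0099]
orientation: [3.141, -0.065, 0.003]
wrist_force: [-0.0, 0.2, 0.1]
grip_width: 0.035
grip_force: 0.0
t 8.7 pos [ 0.5841 -0.1623  0.0099] head -2.38 tilt z [ 0.002 -0.    -1.   ] units [ 0.27 -0.01 -0.  ] F [-0.   0.2  0.1] w 0.03502718477561541
turn units 0.0
(42, 140, 106) [ 0.6487 -0.0993  0.066 ]
(258, 192, 110) [ 0.6298 -0.1637  0.066 ]
```

View pics/w3.png

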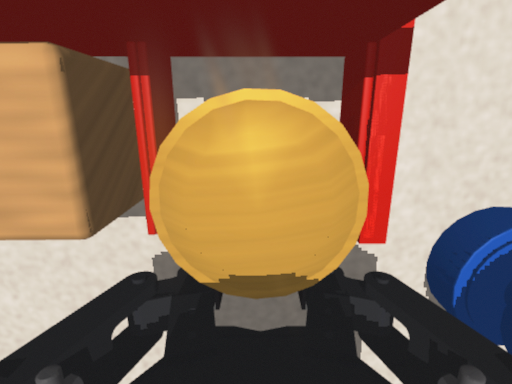

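The cup (258,192) sits centred between the walls at columns 150 and 365. Pushing the last centimetre.

```bash
python3 -m pendant '[[0.06,0,0,0,0,0,0.41],[0.06,0,0,0,0,0,0.41],[0.04,0,0,0,0,0,0.41],[0.04,0,0,0,0,0,0.41],[0,0,0,0,0,0,0.41]]' | grep -E "pos|force"
python3 -m pendant '[[0.03,0,0,0,0,0,0.41],[0,0,0,0,0,0,0.41]]' | grep -E "pos|force"
python3 - <<'E'
from h import *
f=grab_frame("wrist")
for ce,st,m in blobs(f,(14,120,90),(28,255,255),3000):
    (u,v),r=cv2.minEnclosingCircle(np.argwhere(m)[:,::-1].astype(np.float32));print((round(u),round(v),round(r)),ray(f,u,v,.066).round(4))
E
```

```text
tool_pos: [0.5929, -0.1628, 0.0098]
wrist_force: [-2.2, 0.1, 0.9]
grip_force: 0.9
tool_pos: [0.5942, -0.1628, 0.0098]
wrist_force: [-1.8, 0.1, 1.5]
grip_force: 1.2
(56, 172, 108) [ 0.6491 -0.102   0.066 ]
(258, 194, 110) [ 0.6396 -0.1642  0.066 ]
```

```bash
for i in 1; do python3 -m pendant '[[0.04,0,0,0,0,0,0.41],[0,0,0,0,0,0,0.41]]' | grep -E "pos|force"; done
python3 -m pendant '[[0.04,0,0,0,0,0,0.41],[0,0,0,0,0,0,0.41]]' | grep -E "pos|force"
```

```text
tool_pos: [0.5965, -0.1629, 0.0098]
wrist_force: [-1.5, 0.5, 0.7]
grip_force: 1.1
tool_pos: [0.5985, -0.163, 0.0098]
wrist_force: [-2.6, 0.3, 0.4]
grip_force: 1.1
```

```bash
python3 -m pendant '[[0.04,0,0,0,0,0,0.41],[0,0,0,0,0,0,0.41]]' | grep -E "pos|force"
python3 -m pendant '[[0.04,0,0,0,0,0,0.41],[0,0,0,0,0,0,0.41]]' | grep -E "pos|force"
python3 - <<'E'
from h import *
f=grab_frame("wrist")
for ce,st,m in blobs(f,(14,120,90),(28,255,255),3000):
    (u,v),r=cv2.minEnclosingCircle(np.argwhere(m)[:,::-1].astype(np.float32));print((round(u),round(v),round(r)),ray(f,u,v,.066).round(4))
E
```

```text
tool_pos: [0.6005, -0.163, 0.0098]
wrist_force: [-0.8, -0.6, 0.5]
grip_force: 1.1
tool_pos: [0.602, -0.1631, 0.0097]
wrist_force: [-3.9, -0.4, 2.6]
grip_force: 2.0
(258, 195, 110) [ 0.6471 -0.1645  0.066 ]
(64, 196, 109) [ 0.6495 -0.1031  0.066 ]
```

```bash
python3 -m pendant '[[0.03,0,0,0,0,0,0.41],[0,0,0,0,0,0,0.41]]' | grep -E "pos|force"
python3 - <<'E'
from h import *
f=grab_frame("top")
for ce,st,m in blobs(f,(14,120,110),(28,255,255),100,(140,100,330,260)): print(ce.round(1),ray(f,*ce,.067).round(4),st[4])
f=grab_frame("wrist");cv2.imwrite("pics/w4.png",f["color"][:,:,::-1])
E
```

```text
tool_pos: [0.6022, -0.1632, 0.0096]
wrist_force: [-8.2, 1.3, 5.6]
grip_force: 4.4
[180.6 128.7] [0.6554 0.2062 0.067 ] 373
[239.2 132.6] [0.6478 0.0209 0.067 ] 371
[268.1 134.1] [ 0.6456 -0.0701  0.067 ] 417
[210.7 193.8] [0.4525 0.1036 0.067 ] 369
[168.  198.8] [0.4333 0.2362 0.067 ] 364
```

View pics/w4.png

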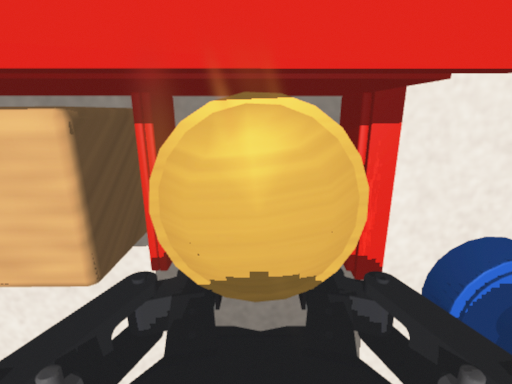

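The force rise and stalled motion show the cup at (258,195) is home against the wall. Now I'll back off, lift and head for the second cup.

```bash
python3 -m pendant '[[-0.1,0,0,0,0,0,0.41],[-0.3,0,0,0,0,0,0.41],[-0.4,0,0,0,0,0,0.41],[-0.4,0,0,0,0,0,0.41],[0,0,-0.6,0,0,0,0.41],[0,0,-0.7,0,0,0,0.41],[0,0,-0.7,0,0,0,0.41],[0,0,-0.7,0,0,0,0.41],[0,0,-0.3,0,0,0,0.41],[-0.3,-0.5,0,0,0,0,0.41],[-0.3,-0.6,0,0,0,0,0.41],[-0.3,-0.6,0,0,0,0,0.41],[-0.3,-0.6,0,0,0,0,0.41],[-0.3,-0.6,0,0,0,0,0.41],[-0.3,-0.6,0,0,0,0,0.41],[-0.3,-0.6,0,0,0,0,0.41],[-0.3,-0.6,0,0,0,0,0.41],[-0.3,-0.6,0,0,0,0,0.41],[0,0,0,0,0,0,0.41],[0,0,0,0,0,0,0.41]]'
python3 - <<'E'
from h import *
togo(.396,.1065,.012,-2.4)
f=grab_frame("top")
for ce,st,m in blobs(f,(14,120,110),(28,255,255),100,(140,100,330,260)): print(ce.round(1),ray(f,*ce,.067).round(4),st[4])
f=grab_frame("wrist")
for ce,st,m in blobs(f,(14,120,90),(28,255,255),600):
    (u,v),r=cv2.minEnclosingCircle(np.argwhere(m)[:,::-1].astype(np.float32));print((round(u),round(v),round(r)),ray(f,u,v,.066).round(4))
E
```

```text
time_s: 12.65
tool_pos: [0.4205, 0.1105, 0.1602]
orientation: [-3.14, 0.062, -0.003]
wrist_force: [-0.4, 0.7, -0.8]
grip_width: 0.0347
grip_force: 0.0
t 12.65 pos [0.4205 0.1105 0.1602] head -2.27 tilt z [ 0.002  0.001 -1.   ] units [-0.49  0.1   2.96] F [-0.4  0.7 -0.8] w 0.03467664462902731
turn units 0.03
[180.6 128.7] [0.6555 0.2062 0.067 ] 372
[239.1 132.6] [0.648  0.0212 0.067 ] 369
[268.3 134.1] [ 0.6454 -0.0705  0.067 ] 423
[298.3 135.3] [ 0.6443 -0.165   0.067 ] 383
[214.2 190.6] [0.4629 0.0931 0.067 ] 173
[318.6 198.8] [ 0.4463 -0.2322  0.067 ] 221
(264, 157, 41) [0.4547 0.105  0.066 ]
(113, 182, 45) [0.4389 0.2338 0.066 ]
```

```bash
python3 -m pendant '[[-0.24,0.04,0,0,0,0,0.41],[-0.22,0.04,0,0,0,0,0.41],[0,0,0.4,0,0,0.03,0.41],[0,0,0.4,0,0,0,0.41],[0,0,0.4,0,0,0,0.41],[0,0,0.4,0,0,0,0.41],[0,0,0.4,0,0,0,0.41],[0,0,0.4,0,0,0,0.41],[0,0,0.3,0,0,0,0.41],[0,0,0.2,0,0,0,0.41],[0,0,0.07,0,0,0,0.41],[0,0,0,0,0,0,0.41],[0,0,0,0,0,0,0.41]]'
python3 - <<'E'
from h import *
togo(.52,.1178,.010,-2.4)
f=grab_frame("wrist");cv2.imwrite("pics/w5.png",f["color"][:,:,::-1])
for ce,st,m in blobs(f,(14,120,90),(28,255,255),3000):
    (u,v),r=cv2.minEnclosingCircle(np.argwhere(m)[:,::-1].astype(np.float32));print((round(u),round(v),round(r)),ray(f,u,v,.066).round(4))
E
```

```text
time_s: 14.05
tool_pos: [0.397, 0.1067, 0.0118]
orientation: [-3.141, 0.07, -0.001]
wrist_force: [-0.5, 0.3, 0.8]
grip_width: 0.0348
grip_force: 0.0
t 14.05 pos [0.397  0.1067 0.0118] head -2.54 tilt z [ 0.001  0.    -1.   ] units [ 2.45 -0.33  0.04] F [-0.5  0.3  0.8] w 0.03476829244827019
turn units -0.03
(256, 148, 113) [0.4567 0.1052 0.066 ]
```

```bash
python3 -m pendant '[[0.12,0,0.04,0,0,0,0.41],[0.12,0,0,0,0,0,0.41],[0.12,-0.02,0,0,0,0,0.41],[0.12,-0.02,0,0,0,0,0.41],[0.12,-0.02,0,0,0,0,0.41],[0.12,-0.02,0,0,0,0,0.41],[0.12,-0.02,0,0,0,0,0.41],[0.12,-0.02,0,0,0,0,0.41],[0.12,-0.02,0,0,0,0,0.41],[0.12,-0.02,0,0,0,0,0.41],[0.12,-0.02,0,0,0,0,0.41],[0.12,-0.02,0,0,0,0,0.41],[0.12,-0.02,0,0,0,0,0.41],[0.12,-0.02,0,0,0,0,0.41],[0.12,-0.02,0,0,0,0,0.41],[0.12,-0.02,0,0,0,0,0.41],[0.12,-0.01,0,0,0,0,0.41],[0,0,0,0,0,0,0.41]]'
python3 - <<'E'
from h import *
togo(.6556-.0445,.1107+.0018,.010,-2.4)
f=grab_frame("wrist");cv2.imwrite("pics/w6.png",f["color"][:,:,::-1])
for ce,st,m in blobs(f,(14,120,90),(28,255,255),3000):
    (u,v),r=cv2.minEnclosingCircle(np.argwhere(m)[:,::-1].astype(np.float32));print((round(u),round(v),round(r)),ray(f,u,v,.066).round(4))
E
```

```text
time_s: 15.9
tool_pos: [0.4999, 0.1166, 0.0092]
orientation: [-3.141, 0.07, 0.0]
wrist_force: [-1.0, -0.8, -0.7]
grip_width: 0.0353
grip_force: 0.8
t 15.9 pos [0.4999 0.1166 0.0092] head -2.55 tilt z [-0.  0. -1.] units [ 2.23 -0.02 -0.02] F [-1.  -0.8 -0.7] w 0.035281831074850244
turn units -0.03
(258, 196, 111) [0.5447 0.1152 0.066 ]
```

View pics/w6.png

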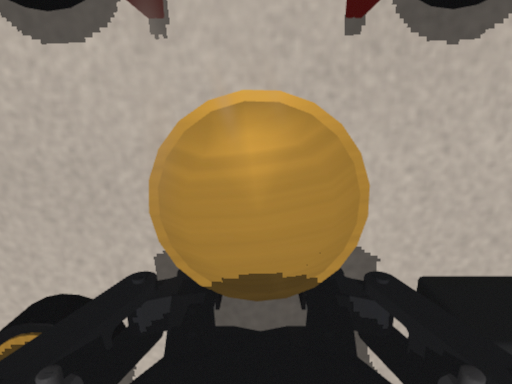

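The cup (258,196) lies centred between the wall tips (163,15) and (348,15). Pushing straight in.

```bash
python3 -m pendant '[[0.12,0,0,0,0,0,0.41],[0.12,0,0,0,0,0,0.41],[0.12,0,0,0,0,0,0.41],[0.12,0,0,0,0,0,0.41],[0.12,0,0,0,0,0,0.41],[0.12,0,0,0,0,0,0.41],[0.12,0,0,0,0,0,0.41],[0.12,0,0,0,0,0,0.41],[0.12,0,0,0,0,0,0.41],[0.12,0,0,0,0,0,0.41],[0.12,0,0,0,0,0,0.41],[0.12,0,0,0,0,0,0.41],[0.12,0,0,0,0,0,0.41],[0.12,0,0,0,0,0,0.41],[0.12,0,0,0,0,0,0.41],[0.12,0,0,0,0,0,0.41],[0,0,0,0,0,0,0.41]]'| grep -E "pos|force"
python3 -m pendant '[[0.06,0,0,0,0,0,0.41],[0.06,0,0,0,0,0,0.41],[0.06,0,0,0,0,0,0.41],[0.04,0,0,0,0,0,0.41],[0,0,0,0,0,0,0.41]]' | grep -E "pos|force"
python3 - <<'E'
from h import *
togo(.611,.1125,.010,-2.4)
f=grab_frame("wrist")
for ce,st,m in blobs(f,(14,120,90),(28,255,255),3000):
    (u,v),r=cv2.minEnclosingCircle(np.argwhere(m)[:,::-1].astype(np.float32));print((round(u),round(v),round(r)),ray(f,u,v,.066).round(4))
E
```

```text
tool_pos: [0.5965, 0.1124, 0.0095]
wrist_force: [0.7, 0.3, 0.4]
grip_force: 0.0
tool_pos: [0.6066, 0.112, 0.0093]
wrist_force: [-1.0, -0.0, 1.4]
grip_force: 0.9
t 18.15 pos [0.6066 0.112  0.0093] head -2.54 tilt z [ 0.  0. -1.] units [ 0.09 -0.01 -0.01] F [-1.  -0.   1.4] w 0.03514225372244579
turn units -0.03
(258, 194, 111) [0.6521 0.1105 0.066 ]
(488, 193, 102) [0.6491 0.0381 0.066 ]
(24, 198, 96) [0.6539 0.1847 0.066 ]
```

```bash
python3 -m pendant '[[0.04,0,0,0,0,0,0.41],[0.04,0,0,0,0,0,0.41],[0,0,0,0,0,0,0.41]]' | grep -E "pos|wrist"
python3 -m pendant '[[0.04,0,0,0,0,0,0.41],[0,0,0,0,0,0,0.41]]' | grep -E "pos|wrist"
python3 -m pendant '[[0.03,0,0,0,0,0,0.41],[0,0,0,0,0,0,0.41]]' | grep -E "pos|wrist"
```

```text
tool_pos: [0.6105, 0.1118, 0.0093]
wrist_force: [-2.5, 1.0, 0.7]
tool_pos: [0.6124, 0.1117, 0.0093]
wrist_force: [-2.8, -0.1, 0.4]
tool_pos: [0.6136, 0.1116, 0.0093]
wrist_force: [-4.3, 0.3, 3.1]
```

```bash
python3 -m pendant '[[0.03,0,0,0,0,0,0.41],[0,0,0,0,0,0,0.41]]' | grep -E "pos|wrist"
python3 -m pendant '[[-0.1,0,0,0,0,0,0.41],[-0.3,0,0,0,0,0,0.41],[-0.4,0,0,0,0,0,0.41],[-0.4,0,0,0,0,0,0.41],[0,0,-0.6,0,0,0,0.41],[0,0,-0.7,0,0,0,0.41],[0,0,-0.7,0,0,0,0.41],[0,0,-0.7,0,0,0,0.41],[0,0,-0.7,0,0,0,0.41],[-0.6,0,-0.4,0,0,0,0.41],[-0.8,0,0,0,0,0,0.41],[-0.8,0,0,0,0,0,0.41],[-0.8,0,0,0,0,0,0.41],[0,0,0,0,0,0,0.41],[0,0,0,0,0,0,0.41],[0,0,0,0,0,0,0.41]]'
python3 - <<'E'
from h import *
f=grab_frame("top")
for ce,st,m in blobs(f,(14,120,110),(28,255,255),100,(140,100,330,260)): print(ce.round(1),ray(f,*ce,.067).round(4),st[4])
cv2.imwrite("pics/top2.png",f["color"][90:290,120:440][:,:,::-1].repeat(2,0).repeat(2,1))
E
```

```text
tool_pos: [0.6138, 0.1116, 0.0091]
wrist_force: [-7.5, 0.6, 4.6]
time_s: 20.7
tool_pos: [0.4069, 0.1208, 0.1998]
orientation: [-3.14, 0.07, -0.004]
wrist_force: [0.5, -0.5, 0.7]
grip_width: 0.0352
grip_force: 0.0
[180.6 128.7] [0.6554 0.2061 0.067 ] 371
[211.2 129.4] [0.6557 0.1096 0.067 ] 371
[239.2 132.6] [0.6479 0.021  0.067 ] 369
[268.2 134.1] [ 0.6454 -0.0704  0.067 ] 421
[298.3 135.3] [ 0.6443 -0.165   0.067 ] 383
[318.7 198.8] [ 0.4463 -0.2323  0.067 ] 221
```

View pics/top2.png

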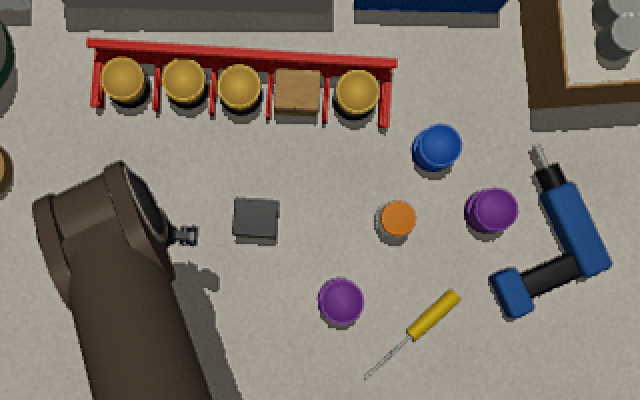

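All four cups and the carton are in their bays (crop 124, 184, 240, 297 and 357 across), and the other things on the bench are where they were. Handing in.

```bash
python3 -c "
from rig import *
print(finish_job())"
```

```text
the job is handed in; nothing more can be done
None
```

I slid one spare gold cup into each of the two empty bays, until the push force rose as it met the back wall, and handed the job in at about 21 s; no verdict came back. The packed cups and carton measured unmoved, but the leftover spare was hidden under the arm in the last picture.

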